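Feed a terminator out of the lever-indexed dial feeder

ROBOT

A 7-joint arm with a two-finger parallel gripper is mounted at the origin on a cart in front of the work surface, level with it; the furniture and walls round the work are solid. World frame = base frame: x ahead of the robot, y to its left, z up, the work surface at z = 0. Lengths are in m, angles in rad, forces in N, time in s.
With the tool pointing down it reaches from about 0.4 to 0.85 m from the base axis. Payload 10.4 kg.
Tool frame: the origin (TCP) lies at the very end of the fingers, on their centre line; the grasp point (between the pads) lies 19 mm behind it (manip.grip_point_offset is the distance from the TCP to the grasp point, in m); z points along the fingers, y is the line along which they close (so a half turn about z gives the same grasp; the last joint's range is limited). The gripper opens to 85 mm and grips with 20 to 120 N. Pads are 22 mm wide; open, the fingers measure 114 mm over their backs; the gripper's body (76 mm by 85 mm) begins 54 mm behind the grasp point. The pads swing forward as they close: fully open they stand 13 mm farther back than shut.
Start: joints at [-1.203, 0.332, -0.065, 1.46, 0.022, 1.35, -0.088], TCP at [0.238, 0.578, 0.231] pointing down, gripper open.
Joint ranges: [-2.6, 2.6], [-0.5, 2.12], [-1.47, 1.34], [0.16, 2.42], [-1.27, 4.41], [0.06, 2.06], [-2.6, 2.6]. Speed limits (rad/s): [2.22, 2.22, 2.79, 2.79, 3.14, 3.14, 3.14].

INTERFACE

Orientations are given as a unit quaternion [x, y, z, w].
In Python, from workcell import manip gives the robot as it stands. The module is installed in compiled form; this text tells all that it offers.
- The arm moves only by the tool step_arm, never from a script. Its argument "moves" is a list of rows, each a list of 7 numbers: the closure, from 0 (fully open) to 1 (shut), then the shift along the world's x, y, z in mm, then the turn, a rotation vector about the world's x, y, z in rad. In form: [[grip, tx, ty, tz, ax, ay, az], ...]. A call has 1 to 10 rows; each row is the pose to reach, as a shift and turn from the pose commanded when the call began; what a row does not reach only later rows make up. A row lasts 1/10 s, in which the tool goes at most 50 mm and 8.59 degrees, less where a joint would pass 70% of its speed; a pose out of reach is approached as far as the arm can. A call with a gripper value outside its range is refused whole. The fingers move at their own pace and stop on an object; "grip_force" is the grip in N (left out, the last holds). Time passes only in rows, so rows that repeat a pose let the fingers close. It gives the time, the measured TCP pose, the force, the opening and the grip force at its end, in the units of the state.
- manip.get_obs(): the state, without advancing time (a new reading comes with each control period).
- manip.camera(name): name is "scene" or "top" or "wrist"; returns a dict with "image" (400x640x3 uint8, blue, green, red), "K" (3x3 intrinsics, pixels), "rvec" (rotation vector, rad) and "tvec" (3), from world to camera coordinates, as OpenCV has them; the wrist camera has in their place "mount" (4x4, takes a point from camera to tool coordinates, whose origin is the TCP and whose axes are the flange's). Camera axes: x right, y down, z forward; pixel columns grow to the right and rows downward; lengths in m; the calibration is good to about 2 mm. The wrist camera is an equidistant fisheye: a pixel r from the principal point sees the ray r / f radians off the axis. A picture is of the moment at which its call begins: read the wrist's pose just before it. There is no depth.
- manip.hand_in(): hands the job in; it is judged then, once.
The state is a dict: "clock": time; "joint_pos": joint angles; "joint_velocities": joint speeds; "tau": joint torques, N m; "position": TCP position; "ee_rot": TCP orientation; "ft_force": force on the tool from outside, world axes, zero at the start; "torque": the same for the moment, N m; "grip_width": opening from 0.0 (shut) to 1.0 (fully open); "grasp_force": force on a finger pad.
Only numpy, scipy, OpenCV 4.12 (cv2) and the standard library are available. Lean on these libraries where they do the work, as an engineer would, in place of code of your own. Each camera call takes 0.05 s, during which the arm holds its last target. There are 200 camera calls.

TASK

Feed the short coaxial terminator round to the open slot at the front of the dial feeder: swing the sprung lever until you feel its stop screw, do not strain the screw, let the lever spring back home, and repeat only as often as needed - never turn the dial by hand. Then lift the terminator out and put it into the free front middle compartment of the open parts box, between the two already there. Leave the taller barrel adaptor standing in the dial, and do not disturb the rest of the box or the bench.

Things in the scene. Friction and masses are not known exactly. Their poses are not given: they have to be found in the camera images.
- feeder: hand-lever dial feeder, fixed: grey base plate 190 mm square, 12 mm thick; a pillar at each corner (103 mm high with its nut). Origin: on the dial's vertical axis at bench level; +x points away from the front slot, +y left, z up
- guard: clear flat guard over the dial, 184 mm square, underside 94 mm and top 97 mm above the bench; its one slot at the front is 64 mm wide (y -32 to +32 mm) and open from the front edge to x = -16 mm. Origin and axes as the feeder
- nest_plate: the dial's aluminium nest plate, 148 mm across, top face 47 mm above the bench, with eight round cups 45 degrees apart on a 58 mm radius (cup 26 mm outside, 19 mm inside, 12 mm deep, rim 59 mm above the bench). Origin on the dial's axis at bench level; it turns with the dial, clockwise seen from above, under the guard, and a ratchet keeps it from turning back
- dial (a joint): angle of the dial, 0 at the start, grows clockwise seen from above, 0.785 rad (one cup) for each full stroke of the lever; a stroke that ends well short of the stop falls back and does not count
- lever (a joint): angle of the lever, 0 at its home stop, grows clockwise seen from above (the knob comes towards the robot); a return spring pulls it home. It drives the dial a little after leaving home; the holding pawl drops at about 0.78 rad, just short of the stop, which the stop screw sets anywhere from 0.80 to 0.88 rad
- lever_knob (a point): middle of the lever's black knob: an upright cylinder 16 mm across, from 46 to 84 mm above the bench (this point at 66 mm), 148 mm from the dial's axis, at the right side of the feeder. With the lever home it stands at 55 degrees clockwise from the feeder's +x axis. It takes about 3 N to start, about 8 N just before the stop
- lever_arm: flat steel arm of the lever, 16 mm wide, 23 to 30 mm above the bench, from the dial's axis to the knob, with the knob. Origin on the dial's axis at bench level, its x axis points along the arm to the knob
- stop_screw: steel stop screw, 8 mm thick, in a block on the base in front of the lever's path; the arm meets its tip 85 mm from the dial's axis, 27 mm above the bench. Its setting differs from time to time. Origin on the dial's axis at bench level
- opening (a point): centre of the floor of the cup that stands in the front slot (47 mm above the bench, 58 mm in front of the dial's axis); that cup is empty at the start
- terminator: short coaxial terminator, pale metal, 16 mm across and 30 mm high, standing in a cup of the dial one or two cups before the slot (18 mm of it shows above the cup's rim); origin at the centre of its underside, z up along it
- barrel_adaptor: taller plain steel barrel adaptor with two knurled collars, 16 mm across and 40 mm high, standing in the other of these two cups; origin at the centre of its underside, z up along it
- parts_box: small parts box, 95 x 150 mm, 36 mm high, fixed, its clear lid open at the far (+x) side; six compartments in two rows of three; outer walls 34 mm high, inner walls 28 mm, all 2 mm thick; origin at the centre of its underside
- free_compartment (a point): centre of the floor (2 mm above the bench) of the empty front middle compartment, which measures 44 mm (x) by 48 mm (y); axes as the box
- terminator_l: like terminator, standing in the left front compartment; stays there
- terminator_r: like terminator, standing in the right front compartment; stays there
- marker: marker pen, 139 mm long, lying in front of the parts box; bystander
- solder_reel: reel of solder, 55 mm across, 42 mm high, right of the feeder; bystander
- resistor_1k: grey can resistance standard, 58 mm across, 88 mm high, behind the feeder; bystander
Mind the look-alikes: they are no part of the job. What is shaped like the parts_box but turquoise is not meant.

How it is judged:
On the way, in this order (a step that is already met when the one before it is completed fails the run):
1. the lever has been swung until its arm bears on the stop screw (contact force between lever_arm and stop_screw above 1 N), for 0.05 s.
2. the lever is back home and the terminator stands in the front slot (value of joint lever below 0.06 rad and horizontal distance between terminator and opening below 0.009 m and height (world z) of terminator below 0.055 m), for 0.2 s.
At the end, for the whole second after the job is handed in: the terminator rests in the free front middle compartment of the parts box (its underside within 10 mm of the floor); the lever is home (below 0.06 rad); the dial sits at one or two cups from its start (0.785 or 1.571 rad, within 0.08); the barrel adaptor stands upright in its nest (x of terminator in the frame of free_compartment between -0.022 and 0.022 m and y of terminator in the frame of free_compartment between -0.025 and 0.025 m and z of terminator in the frame of free_compartment below 0.012 m and linear speed of terminator below 0.02 m/s and value of joint lever below 0.06 rad and (value of joint dial between 0.705398 and 0.865398 rad or value of joint dial between 1.4908 and 1.6508 rad) and angle between barrel_adaptor's own z axis and vertical below 0.25 rad and z of barrel_adaptor in the frame of feeder between 0.043 and 0.053 m and horizontal distance between barrel_adaptor and feeder between 0.05 and 0.066 m); the robot touches nothing.
It fails at once if the stop screw is strained (the arm bears on it with more than 60 N) (contact force between lever_arm and stop_screw above 60 N).
It fails at once if the dial is turned by hand (the robot bears on the nest plate with more than 8 N) (contact force between the arm and nest_plate above 8 N).
It fails at once if a terminator in the box is moved by more than 25 mm (distance of any of terminator_l, terminator_r from where it was at the start of the episode above 0.025 m).
It fails at once if the marker, the reel or the resistance standard is moved by more than 30 mm (distance of any of marker, solder_reel, resistor_1k from where it was at the start of the episode above 0.03 m).
It also fails if it takes over 59 s, if anything falls off the work surface, if the arm or the gripper's body presses on something with over 40 N, if the wrist force passes 120 N, or if a joint passes its speed limit or range.

## Working session

There is one attempt and no reset: what is moved stays moved. The work goes in short steps, Python scripts to look and compute and a tool call to move; the robot and the scene stay as the last step left them, time stands still between calls to the robot, and variables do not carry over. Pictures are saved under pics/ and viewed, at most 10 in all, crops included, and the job is handed in when it is done.

Besides the shell and the picture viewer there is one more tool, called as name(argument=value, ...), one argument or row to a line, values as JSON. step_arm: Moves the arm, as the interface text tells. Its arguments: {"type":"object","properties":{"moves":{"type":"array","items":{"type":"array","items":{"type":"number"}}},"grip_force":{"type":"number"}},"required":["moves"]}

```bash
mkdir -p pics; cat > h.py <<'E'
import numpy as np, cv2
from workcell import manip
def cam(n):
    c=manip.camera(n); 
    if 'rvec' in c:
        c['R']=cv2.Rodrigues(np.array(c['rvec'],float))[0]; c['t']=np.array(c['tvec'],float).ravel()
    return c
def ray(c,u,v,z):
    d=c['R'].T@np.linalg.inv(c['K'])@np.array([u,v,1.]); o=-c['R'].T@c['t']
    return o+d*(z-o[2])/d[2]
def proj(c,P):
    p=c['K']@(c['R']@np.array(P,float)+c['t']); return p[:2]/p[2]
E
python3 - <<'E'
from h import *
import pickle
o=manip.get_obs(); print({k:np.round(v,3) for k,v in o.items()})
D={}
for n in('top','scene'):
    c=cam(n); D[n]=c; cv2.imwrite(f'pics/{n}0.png',c['image']); print(n,np.round(c['K'],1).tolist(),np.round(-c['R'].T@c['t'],3))
pickle.dump(D,open('d0.pkl','wb'))
E
```

```text
{'clock': np.float64(0.0), 'joint_pos': array([-1.203,  0.333, -0.065,  1.461,  0.022,  1.35 , -0.088]), 'joint_velocities': array([ 0.002, -0.   ,  0.   ,  0.   , -0.   , -0.001, -0.001]), 'tau': array([ 1.0000e-03, -6.2544e+01,  5.0000e-02, -3.9160e+01,  1.6000e-02,
        1.0000e-02,  0.0000e+00]), 'position': array([0.238, 0.578, 0.231]), 'ee_rot': array([ 0.194,  0.981, -0.001, -0.   ]), 'ft_force': array([-0.761,  0.608,  1.069]), 'torque': array([-0.019, -0.003, -0.026]), 'grasp_force': np.float64(0.0), 'grip_width': np.float64(1.002)}
top [[466.1, 0.0, 318.9], [0.0, 466.1, 199.4], [0.0, 0.0, 1.0]] [0.311 0.122 1.698]
scene [[385.8, 0.0, 316.4], [0.0, 385.8, 196.9], [0.0, 0.0, 1.0]] [ 0.11  -0.562  1.116]
```

View pics/top0.png

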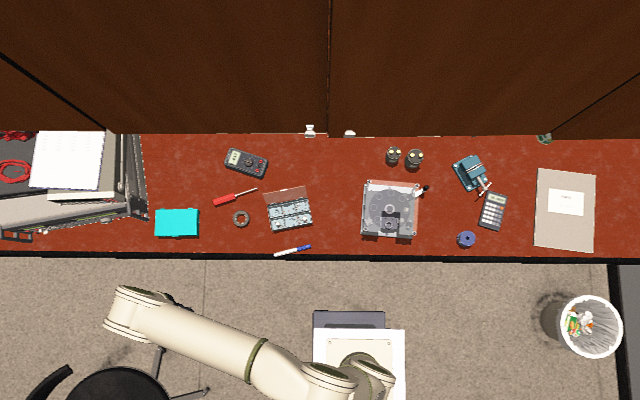

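View pics/scene0.png

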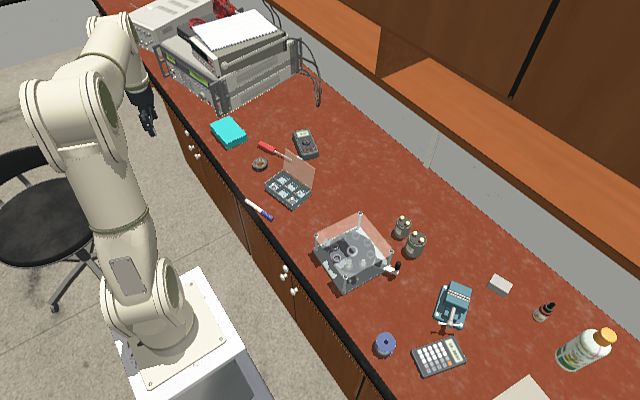

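The top view shows the feeder at about (390,210), its knob at (424,188), the grey box at (289,213), the marker at (292,251) and the reel at (466,240). I'll zoom in next.

```bash
python3 - <<'E'
from h import *
import pickle
D=pickle.load(open('d0.pkl','rb'))
t,s=D['top'],D['scene']
a=cv2.resize(t['image'][170:250,350:440],None,fx=4.4,fy=4.4,interpolation=2)
b=cv2.resize(s['image'][205:297,305:405],None,fx=4,fy=4,interpolation=2)
e=cv2.resize(t['image'][180:245,255:325],None,fx=3.2,fy=3.2,interpolation=2)
im=np.zeros((600,800,3),np.uint8)
for x,y,q in((0,0,a),(400,0,b),(0,380,e)): 
    q=q[:600-y,:800-x]; im[y:y+q.shape[0],x:x+q.shape[1]]=q
cv2.imwrite('pics/z.png',im)
for n,u,v,z in(('feeder',390,210,.05),('knob',424,188,.084),('box',289,213,.03),('reel',466,240,.042),('marker',292,251,.01)): print(n,ray(t,u,v,z).round(3))
E
```

```text
feeder [ 0.567 -0.113  0.05 ]
knob [ 0.641 -0.229  0.084]
box [0.555 0.249 0.03 ]
reel [ 0.464 -0.382  0.042]
marker [0.42  0.237 0.01 ]
```

View pics/z.png

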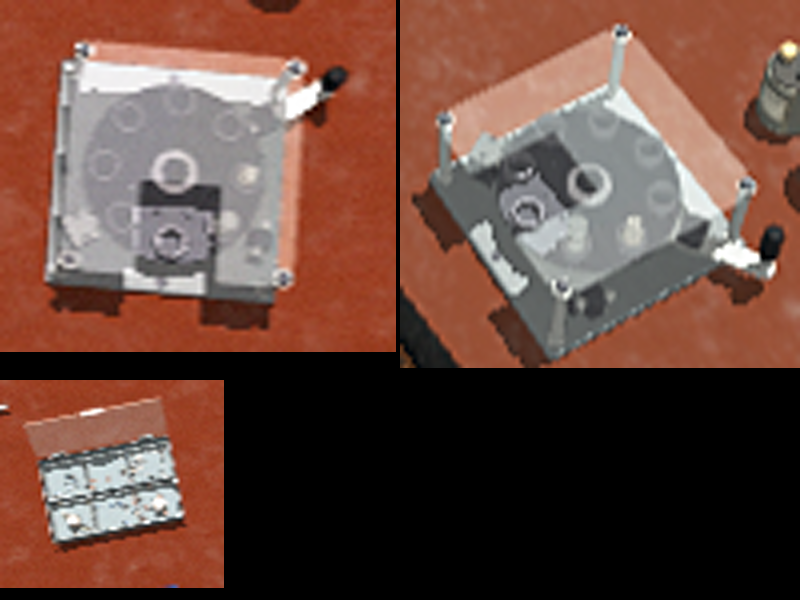

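```bash
python3 - <<'E'
from h import *
import pickle
D=pickle.load(open('d0.pkl','rb'))
t,s=D['top'],D['scene']
P=np.array([ray(t,350+x/4.4,170+y/4.4,.103) for x,y in((82,48),(298,68),(284,279),(68,258))]); print(P.round(4))
c=P.mean(0); d=(P[0]+P[1]-P[2]-P[3]); yaw=np.arctan2(d[1],d[0]); print('centre',c.round(4),'yaw',np.degrees(yaw), np.linalg.norm(d)/2)
Q=np.array([ray(s,305+x/4,205+y/4,.103) for x,y in((445,118),(620,32),(746,186),(560,288))]-np.array([0,0])*0) if 0 else np.array([ray(s,305+(x-400)/4,205+y/4,.103) for x,y in((445,118),(620,32),(746,186),(560,288))])
print('scene',Q.round(4),Q.mean(0).round(4)); d=Q[0]+Q[1]-Q[2]-Q[3]; print(np.degrees(np.arctan2(d[1],d[0])),d/2)
F=lambda x,y,z:[c[0]+x*np.cos(yaw)-y*np.sin(yaw),c[1]+x*np.sin(yaw)+y*np.cos(yaw),z]
for nm,a in(('one',180+45),('two',270)):
    for z in(.059,.077,.087):
        p=F(.058*np.cos(np.radians(a)),.058*np.sin(np.radians(a)),z)
        u=proj(t,p);w=proj(s,p); print(nm,z,np.round((u-[350,170])*4.4),np.round((w-[305,205])*4+[400,0]))
a=np.radians(-55);k=F(.148*np.cos(a),.148*np.sin(a),.084); print('knob',k,np.round((proj(t,k)-[350,170])*4.4),np.round((proj(s,k)-[305,205])*4+[400,0]))
for q in((73,520),(160,503)): print(ray(t,255+q[0]/3.2,180+(q[1]-380)/3.2,.032).round(4))
B=np.array([ray(t,255+x/3.2,180+(y-380)/3.2,.034) for x,y in((55,543),(184,520),(168,437),(40,460))]);print(B.round(4),B.mean(0))
E
```

```text
[[ 0.661  -0.0324  0.103 ]
 [ 0.6464 -0.2033  0.103 ]
 [ 0.4786 -0.1882  0.103 ]
 [ 0.4932 -0.0204  0.103 ]]
centre [ 0.5698 -0.1111  0.103 ] yaw -4.62965255957651 0.16836306384028513
scene [[ 0.493  -0.0198  0.103 ]
 [ 0.6577 -0.0336  0.103 ]
 [ 0.6441 -0.2007  0.103 ]
 [ 0.4769 -0.1869  0.103 ]] [ 0.5679 -0.1103  0.103 ]
84.92798173461563 [0.01483434 0.16713739 0.        ]
one 0.059 [223. 226.] [576. 244.]
one 0.077 [226. 223.] [578. 233.]
one 0.087 [228. 221.] [579. 226.]
two 0.059 [247. 177.] [633. 237.]
two 0.077 [251. 174.] [635. 226.]
two 0.087 [253. 172.] [636. 219.]
knob [np.float64(0.6446424030809811), np.float64(-0.23878131487744264), 0.084] [338.  75.] [777. 235.]
[0.5157 0.2885 0.032 ]
[0.536  0.1909 0.032 ]
[[0.4893 0.3078 0.034 ]
 [0.5167 0.1635 0.034 ]
 [0.6113 0.183  0.034 ]
 [0.5834 0.3275 0.034 ]] [0.55015046 0.24544101 0.034     ]
```

step_arm(
  moves=[
    [0,262,-328,20,0,0,-0.65],
    [0,262,-328,20,0,0,-0.65],
    [0,262,-328,20,0,0,-0.65],
    [0,262,-328,20,0,0,-0.65],
    [0,262,-328,20,0,0,-0.65],
    [0,262,-328,20,0,0,-0.65],
    [0,262,-328,20,0,0,-0.65],
    [0,262,-328,20,0,0,-0.65],
    [0,262,-328,20,0,0,-0.65],
    [0,262,-328,20,0,0,-0.65],
  ],
)

```text
clock: 1.1
position: [0.5022, 0.246, 0.2513]
ee_rot: [0.5, 0.866, -0.0, 0.001]
ft_force: [-0.4, 0.4, 0.0]
grip_width: 0.996
grasp_force: 0.0
```

```bash
cat >> h.py <<'E'
from scipy.spatial.transform import Rotation as Ro
def wcam():
    o=manip.get_obs(); c=manip.camera('wrist'); T=np.eye(4); T[:3,:3]=Ro.from_quat(o['ee_rot']).as_matrix(); T[:3,3]=o['position']
    c['T']=T@np.array(c['mount']); return c
def wray(c,u,v,z):
    K=c['K']; x=(u-K[0,2])/K[0,0]; y=(v-K[1,2])/K[1,1]; r=np.hypot(x,y)
    d=c['T'][:3,:3]@np.array([x/r*np.sin(r),y/r*np.sin(r),np.cos(r)]); o=c['T'][:3,3]
    return o+d*(z-o[2])/d[2]
def wproj(c,P):
    p=c['T'][:3,:3].T@(np.array(P,float)-c['T'][:3,3]); r=np.arctan2(np.hypot(p[0],p[1]),p[2]); n=p[:2]/np.hypot(p[0],p[1])
    return np.array([c['K'][0,0]*n[0]*r+c['K'][0,2],c['K'][1,1]*n[1]*r+c['K'][1,2]])
E
python3 - <<'E'
from h import *
import pickle
c=wcam(); pickle.dump(c,open('w1.pkl','wb')); cv2.imwrite('pics/w1.png',c['image']); print(c['T'].round(3),np.round(c['K'],1)); print(wproj(c,[.526,.24,.002]))
E
```

```text
[[ 0.866  0.48   0.143  0.466]
 [ 0.501 -0.829 -0.248  0.309]
 [-0.     0.287 -0.958  0.394]
 [ 0.     0.     0.     1.   ]] [[309.7   0.  326.8]
 [  0.  309.7 203.4]
 [  0.    0.    1. ]]
[340.59527502 183.02866216]
```

View pics/w1.png

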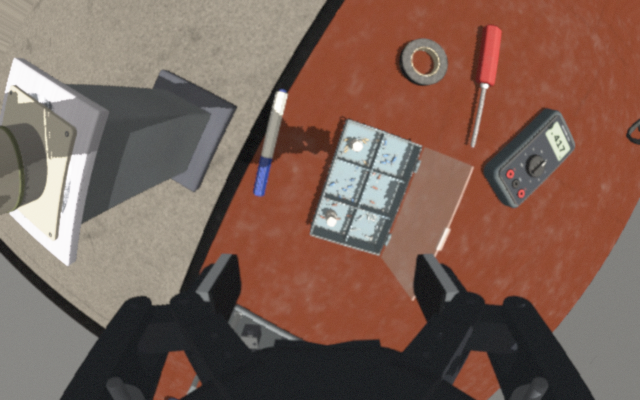

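step_arm(
  moves=[
    [0,0,-300,0,0,0,0],
    [0,0,-300,0,0,0,0],
    [0,0,-300,0,0,0,0],
    [0,0,-300,0,0,0,0],
    [0,0,-300,0,0,0,0],
    [0,0,-300,0,0,0,0],
    [0,0,-300,0,0,0,0],
    [0,0,-300,0,0,0,0],
  ],
)

```text
clock: 1.95
position: [0.4999, -0.0496, 0.2512]
ee_rot: [0.497, 0.868, 0.0, -0.0]
ft_force: [-0.2, 0.6, -0.6]
grip_width: 1.003
grasp_force: 0.0
```

```bash
python3 - <<'E'
from h import *
import pickle
c=wcam(); pickle.dump(c,open('w2.pkl','wb')); cv2.imwrite('pics/w2.png',c['image']); print(c['T'].round(3))
for a in(180,225,270): 
    a=np.radians(a-4.8); print(wproj(c,[.569+.058*np.cos(a),-.111+.058*np.sin(a),.077]))
E
```

```text
[[ 0.863  0.485  0.144  0.463]
 [ 0.506 -0.827 -0.246  0.013]
 [ 0.     0.285 -0.959  0.394]
 [ 0.     0.     0.     1.   ]]
[309.96127575 231.66374245]
[302.33488637 266.20232699]
[323.00534536 293.34396149]
```

View pics/w2.png

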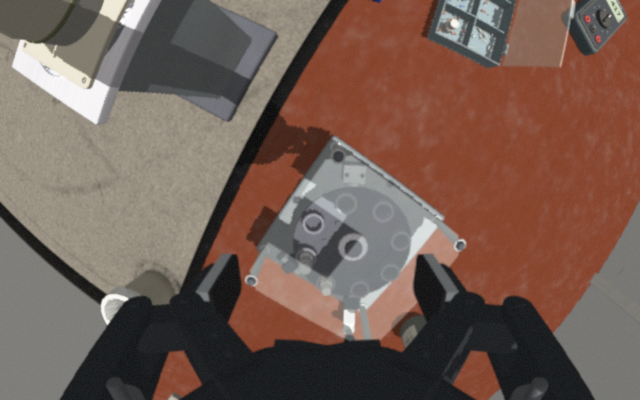

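```bash
python3 - <<'E'
from h import *
import pickle
c=pickle.load(open('w1.pkl','rb'))
B=np.array([wray(c,u,v,.034) for u,v in((347,120),(311,237),(381,254),(421,147))]);print(B.round(4),B.mean(0).round(4))
d=B[0]+B[3]-B[1]-B[2];yaw=np.arctan2(-d[0],d[1]);print('yaw',np.degrees(yaw))
for u,v in((358,146),(331,219)): print(wray(c,u,v,.032).round(4))
ce=B.mean(0)[:2]; print('free',ce-.023*np.array([np.cos(yaw),np.sin(yaw)]))
c=pickle.load(open('w2.pkl','rb'));
print('slot cup',wray(c,313,222,.059).round(4),'pillars',wray(c,252,281,.103).round(4),wray(c,460,245,.103).round(4),wray(c,338,156,.103).round(4))
w=cv2.resize(c['image'][195:320,245:385],None,fx=3.5,fy=3.5,interpolation=2)
s=pickle.load(open('d0.pkl','rb'))['scene']['image'][245:285,330:375]; s=cv2.resize(s,None,fx=6.5,fy=6.5,interpolation=2)
im=np.zeros((440,790,3),np.uint8); im[:w.shape[0],:w.shape[1]]=w[:440]; im[:s.shape[0],492:492+s.shape[1]]=s; cv2.imwrite('pics/z2.png',im)
E
```

```text
[[0.4895 0.3138 0.034 ]
 [0.5244 0.1671 0.034 ]
 [0.6151 0.1912 0.034 ]
 [0.582  0.3331 0.034 ]] [0.5528 0.2513 0.034 ]
yaw 13.263734216057406
[0.5163 0.2941 0.032 ]
[0.5345 0.2    0.032 ]
free [0.53037936 0.24603054]
slot cup [ 0.5111 -0.1006  0.059 ] pillars [ 0.4807 -0.1815  0.103 ] [ 0.6576 -0.0291  0.103 ] [ 0.4923 -0.0163  0.103 ]
```

View pics/z2.png

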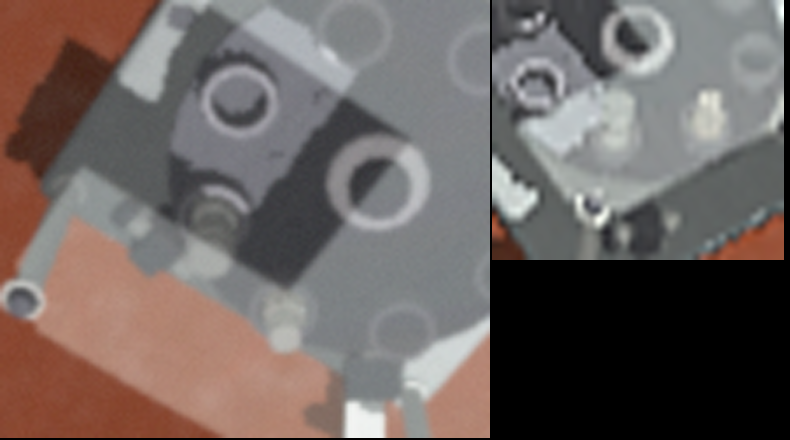

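```bash
python3 - <<'E'
from h import *
import pickle
c=pickle.load(open('w2.pkl','rb')); s=pickle.load(open('d0.pkl','rb'))['scene']
for a in(180,225,270):
  for z in(.047,.059,.077,.087): 
    b=np.radians(a-4.8); p=np.array([.569+.058*np.cos(b),-.111+.058*np.sin(b),z])
    print(a,z,((wproj(c,p+[0,.0055,0])-[245,195])*3.5).round(),((proj(s,p)-[330,245])*6.5+[492,0]).round())
E
```

```text
180 0.047 [240.  83.] [536. 100.]
180 0.059 [238.  95.] [537.  88.]
180 0.077 [236. 114.] [539.  69.]
180 0.087 [234. 126.] [540.  58.]
225 0.047 [214. 198.] [612. 150.]
225 0.059 [212. 213.] [614. 138.]
225 0.077 [209. 237.] [617. 119.]
225 0.087 [207. 251.] [618. 108.]
270 0.047 [281. 289.] [704. 139.]
270 0.059 [281. 306.] [706. 126.]
270 0.077 [281. 333.] [710. 108.]
270 0.087 [281. 349.] [712.  97.]
```

The far part's top reads about 77 mm high, which fits the terminator, and the near one's reads about 87 mm, which fits the barrel. I'll confirm that once the near one is in the slot. Next is the lever.

step_arm(
  moves=[
    [1,175,-174,-60,0,0,0],
    [1,175,-174,-60,0,0,0],
    [1,175,-174,-60,0,0,0],
    [1,175,-174,-60,0,0,0],
    [1,175,-174,-60,0,0,0],
    [1,175,-174,-60,0,0,0],
    [1,175,-174,-60,0,0,0],
    [1,175,-174,-130,0,0,0],
    [1,175,-174,-199,0,0,0],
    [1,175,-174,-199,0,0,0],
  ],
)

```text
clock: 3.0
position: [0.675, -0.22, 0.0512]
ee_rot: [0.496, 0.868, 0.001, -0.0]
ft_force: [-0.8, -0.1, -0.1]
grip_width: 0.005
grasp_force: 0.0
```

```bash
python3 - <<'E'
from h import *
for n in('top','scene'):
    c=cam(n); im=c['image']; k=np.array([.643,-.239,.084]); u=proj(c,k).astype(int); 
    x,y=u-[35,35]; q=cv2.resize(im[y:y+70,x:x+70],None,fx=5.6,fy=5.6,interpolation=2)
    A=q if n=='top' else np.hstack([A,q])
cv2.imwrite('pics/k.png',A)
E
```

```text
(no output)
```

View pics/k.png

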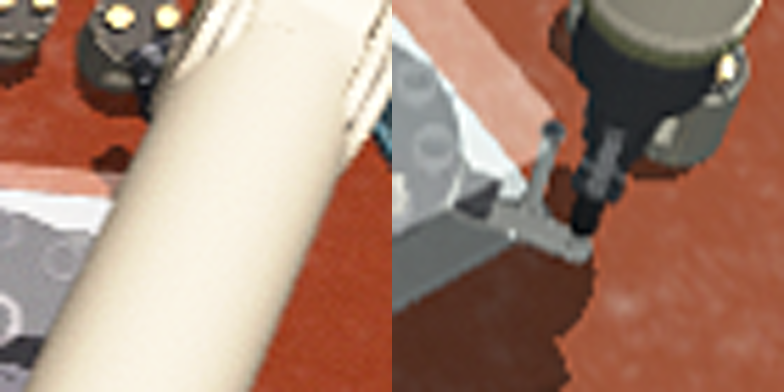

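```bash
cat >> h.py <<'E'
C=np.array([.569,-.111])
def arc(th,d=.022,R=.150,yaw=-4.8):
    a=np.radians(-55+yaw)-th
    return C+R*np.array([np.cos(a),np.sin(a)])-d*np.array([np.sin(a),-np.cos(a)])
E
python3 - <<'E'
from h import *
o=manip.get_obs(); print(o['position'])
p0=np.array([.675,-.224])
for th in np.r_[0:.7:.08,.66,.7,.74,.78,.82,.86]: print(round(th,2),((arc(th)-p0)*1000).round(1))
E
```

```text
[ 0.67234113 -0.21923538  0.04769771]
0.0 [-11.5  -5.6]
0.08 [-21.3 -12.7]
0.16 [-31.6 -19.1]
0.24 [-42.4 -24.6]
0.32 [-53.6 -29.3]
0.4 [-65.2 -33. ]
0.48 [-77.  -35.8]
0.56 [-88.9 -37.6]
0.64 [-101.   -38.5]
0.66 [-104.1  -38.6]
0.7 [-110.1  -38.5]
0.74 [-116.2  -38.3]
0.78 [-122.2  -37.7]
0.82 [-128.2  -37. ]
0.86 [-134.2  -36. ]
```

step_arm(
  moves=[
    [1,-11,-5,0,0,0,0],
    [1,-21,-13,0,0,0,-0.08],
    [1,-32,-19,0,0,0,-0.16],
    [1,-42,-25,0,0,0,-0.24],
    [1,-54,-29,0,0,0,-0.32],
    [1,-65,-33,0,0,0,-0.4],
    [1,-77,-36,0,0,0,-0.48],
    [1,-89,-38,0,0,0,-0.56],
    [1,-101,-38,0,0,0,-0.64],
    [1,-101,-38,0,0,0,-0.64],
  ],
)

```text
clock: 4.1
position: [0.5755, -0.2624, 0.0565]
ee_rot: [0.745, 0.667, 0.003, 0.002]
ft_force: [4.2, -1.3, 3.5]
grip_width: 0.003
grasp_force: 2.2
```

step_arm(
  moves=[
    [1,-6,0,0,0,0,-0.04],
    [1,-9,0,0,0,0,-0.06],
    [1,-12,0,0,0,0,-0.08],
    [1,-12,0,0,0,0,-0.08],
  ],
)

```text
clock: 4.5
position: [0.5646, -0.2625, 0.0557]
ee_rot: [0.77, 0.638, 0.002, 0.002]
ft_force: [4.1, -1.2, 3.9]
grip_width: -0.001
grasp_force: 2.6
```

step_arm(
  moves=[
    [1,-3,0,0,0,0,-0.02],
    [1,-6,1,0,0,0,-0.04],
    [1,-6,1,0,0,0,-0.04],
  ],
)

```text
clock: 4.8
position: [0.5574, -0.2617, 0.0543]
ee_rot: [0.783, 0.622, 0.001, 0.002]
ft_force: [4.1, -2.6, 3.2]
grip_width: 0.001
grasp_force: 2.4
```

step_arm(
  moves=[
    [1,-3,0,0,0,0,-0.02],
    [1,-3,0,0,0,0,-0.02],
  ],
)

```text
clock: 5.0
position: [0.554, -0.2613, 0.0535]
ee_rot: [0.789, 0.614, 0.001, 0.001]
ft_force: [4.0, -1.9, 3.3]
grip_width: -0.002
grasp_force: 2.4
```

step_arm(
  moves=[
    [1,-2,0,0,0,0,-0.01],
    [1,-2,0,0,0,0,-0.01],
  ],
)

```text
clock: 5.2
position: [0.5516, -0.2611, 0.0529]
ee_rot: [0.792, 0.61, 0.0, 0.0]
ft_force: [4.1, -1.6, 3.9]
grip_width: -0.002
grasp_force: 2.4
```

step_arm(
  moves=[
    [1,-2,0,0,0,0,-0.01],
    [1,-4,1,0,0,0,-0.03],
  ],
)

```text
clock: 5.4
position: [0.5475, -0.2605, 0.0528]
ee_rot: [0.802, 0.598, 0.0, 0.001]
ft_force: [3.7, -3.9, 2.4]
grip_width: 0.001
grasp_force: 2.7
```

step_arm(
  moves=[
    [1,-3,0,0,0,0,-0.02],
  ],
)

```text
clock: 5.5
position: [0.5446, -0.2602, 0.0527]
ee_rot: [0.808, 0.59, 0.0, 0.0]
ft_force: [5.6, -0.5, 3.6]
grip_width: -0.002
grasp_force: 2.7
```

step_arm(
  moves=[
    [1,-3,0,0,0,0,-0.02],
  ],
)

```text
clock: 5.6
position: [0.5417, -0.2597, 0.0527]
ee_rot: [0.813, 0.582, 0.001, 0.0]
ft_force: [4.9, 0.1, 3.5]
grip_width: -0.001
grasp_force: 2.7
```

step_arm(
  moves=[
    [1,-3,1,0,0,0,-0.02],
  ],
)

```text
clock: 5.7
position: [0.5399, -0.2594, 0.053]
ee_rot: [0.819, 0.574, 0.001, 0.002]
ft_force: [16.9, -7.6, -6.3]
grip_width: -0.006
grasp_force: 9.1
```

step_arm(
  moves=[
    [1,-2,0,0,0,0,-0.01],
  ],
)

```text
clock: 5.8
position: [0.5394, -0.2595, 0.0531]
ee_rot: [0.822, 0.57, 0.002, 0.003]
ft_force: [22.2, -6.1, -9.7]
grip_width: 0.001
grasp_force: 11.3
```

step_arm(
  moves=[
    [1,-2,0,0,0,0,-0.01],
  ],
)

```text
clock: 5.9
position: [0.5388, -0.2594, 0.0533]
ee_rot: [0.824, 0.566, 0.003, 0.004]
ft_force: [27.9, -8.3, -15.1]
grip_width: -0.002
grasp_force: 14.4
```

step_arm(
  moves=[
    [1,-2,0,0,0,0,-0.01],
  ],
)

```text
clock: 6.0
position: [0.5383, -0.2594, 0.0535]
ee_rot: [0.827, 0.562, 0.003, 0.005]
ft_force: [35.1, -8.2, -19.2]
grip_width: -0.003
grasp_force: 17.4
```

step_arm(
  moves=[
    [1,15,-2,0,0,0,0.1],
    [1,30,-3,0,0,0,0.19],
    [1,48,-3,0,0,0,0.31],
    [1,66,-1,0,0,0,0.43],
    [1,83,4,0,0,0,0.55],
    [1,101,10,0,0,0,0.67],
    [1,117,19,0,0,0,0.79],
    [1,132,30,0,0,0,0.91],
    [1,147,38,0,0,0,0.91],
    [1,147,38,0,0,0,0.91],
  ],
)

```text
clock: 7.0
position: [0.6797, -0.2185, 0.0511]
ee_rot: [0.496, 0.869, 0.0, -0.001]
ft_force: [0.3, 1.1, 0.3]
grip_width: -0.001
grasp_force: 0.0
```

```bash
python3 - <<'E'
from h import *
o=manip.get_obs(); print(o['position'],o['ft_force'])
s=cam('scene')['image']; t=cam('top')['image']
a=cv2.resize(s[205:300,305:410],None,fx=5,fy=5,interpolation=2)
b=cv2.resize(t[190:245,360:420],None,fx=4.5,fy=4.5,interpolation=2)
im=np.zeros((600,800,3),np.uint8); im[:a.shape[0],:a.shape[1]]=a; im[:b.shape[0],526:526+b.shape[1]]=b; cv2.imwrite('pics/s1.png',im)
E
```

```text
[ 0.67965514 -0.21852979  0.05111402] [0.34156604 1.08982543 0.25758897]
```

View pics/s1.png

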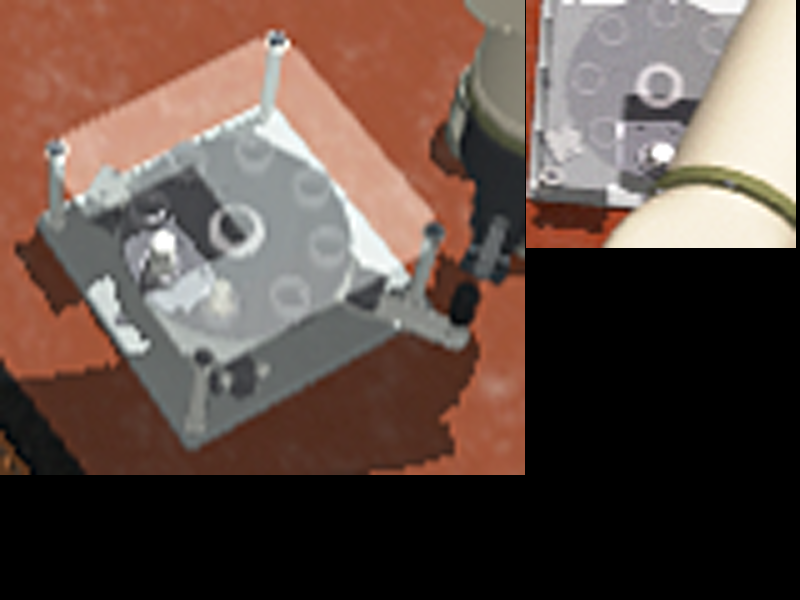

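```bash
python3 - <<'E'
from h import *
import pickle
d=pickle.load(open('d0.pkl','rb'))['scene']; n=cam('scene'); pickle.dump(n,open('s1.pkl','wb'))
g=lambda c:cv2.cvtColor(c['image'],6).astype(int)
print('old near / new near rows 252-272 cols 345-354')
for r in range(253,273): print(r,g(d)[r,345:355],g(n)[r,345:355])
print('slot now')
for r in range(246,268): print(r,g(n)[r,330:345])
for z in(.059,.077,.087):
  for a in(180,225):
    b=np.radians(a-4.8); print(a,z,proj(n,[.569+.058*np.cos(b),-.111+.058*np.sin(b),z]).round(1), (proj(n,[.569+.058*np.cos(b)+.008*.83,-.111+.058*np.sin(b)+.008*.55,z])).round(1))
E
```

```text
old near / new near rows 252-272 cols 345-354
253 [ 63  69 127 160 161 139 121 104 152 191] [ 69  71 134 167 166 143  93 107 137 204]
254 [ 61  63  82 130 156 163 174 165 209 216] [ 68  67  86 134 163 167 170 174 209 228]
255 [ 55  60  60  77 112 162 194 208 221 198] [ 61  64  63  79 111 169 204 219 226 196]
256 [111  49  55  89 125 149 164 174 173 156] [122  53  59  93 126 158 172 181 178 155]
257 [137 140 117 131 145 140 136 136 136 135] [147 148 126 138 153 149 146 144 144 146]
258 [160 194 138 158 158 147 137 139 141 140] [168 205 147 147 149 149 150 148 148 148]
259 [156 185 177 186 185 182 154 138 141 141] [164 195 186 139 146 148 151 149 149 149]
260 [178 187 192 195 192 198 188 138 141 141] [186 197 207 153 163 150 148 147 149 149]
261 [193 187 176 193 191 192 182 136 142 145] [204 204 202 201 205 195 156 146 150 153]
262 [196 196 189 188 190 192 178 135 142 145] [206 231 216 215 219 218 168 146 149 152]
263 [216 189 187 190 201 201 173 142 142 144] [225 224 196 201 217 202 176 151 149 150]
264 [182 167 153 189 196 192 161 155 141 143] [192 184 189 202 213 200 173 163 148 150
[... 1679 characters left out ...]
9 211 211]
261 [102  96 116  69  95  88  91 143 173 156 176 208 208 207 208]
262 [103 105  98  59  72  78 104 115 139 168 206 204 204 207 205]
263 [103 105 103  71 119 154 186 191 192 194 205 204 204 207 208]
264 [103 105 104 102 163 188 213 213 210 207 202 204 205 209 208]
265 [101 104 103 108 157 173 193 212 207 205 202 204 208 209 168]
266 [101 104 104 102 121 155 168 190 212 208 207 210 214 212 141]
267 [ 91 104 104 103 100 130 175 168 181 203 169 173 176 175 145]
180 0.059 [337.  258.5] [337.8 256.4]
225 0.059 [348.8 266.2] [349.6 264.1]
180 0.077 [337.2 255.6] [338.1 253.5]
225 0.077 [349.2 263.3] [350.  261.2]
180 0.087 [337.4 253.9] [338.2 251.8]
225 0.087 [349.4 261.7] [350.2 259.5]
```

The cup before the slot now holds a part about 10 mm shorter than the one that was there, so the barrel is in the slot and the terminator is one cup behind. A second stroke is needed.

step_arm(
  moves=[
    [1,-15,-8,0,0,0,0],
    [1,-25,-16,0,0,0,-0.08],
    [1,-36,-22,0,0,0,-0.16],
    [1,-46,-28,0,0,0,-0.24],
    [1,-58,-32,0,0,0,-0.32],
    [1,-69,-36,0,0,0,-0.4],
    [1,-81,-39,0,0,0,-0.48],
    [1,-93,-41,0,0,0,-0.56],
    [1,-105,-41,0,0,0,-0.64],
    [1,-114,-41,0,0,0,-0.7],
  ],
)

```text
clock: 8.15
position: [0.5646, -0.2623, 0.0525]
ee_rot: [0.766, 0.643, 0.001, 0.0]
ft_force: [6.7, -0.1, -3.1]
grip_width: -0.001
grasp_force: 3.0
```

step_arm(
  moves=[
    [1,-8,1,0,0,0,-0.05],
    [1,-15,2,0,0,0,-0.1],
    [1,-21,2,0,0,0,-0.13],
    [1,-24,2,0,0,0,-0.15],
    [1,-24,2,0,0,0,-0.15],
  ],
)

```text
clock: 8.65
position: [0.5409, -0.2602, 0.0527]
ee_rot: [0.811, 0.585, 0.001, 0.0]
ft_force: [5.1, 0.3, -1.5]
grip_width: -0.003
grasp_force: 2.3
```

step_arm(
  moves=[
    [1,-2,0,0,0,0,-0.01],
  ],
)

```text
clock: 8.75
position: [0.54, -0.2601, 0.0528]
ee_rot: [0.814, 0.581, 0.001, 0.001]
ft_force: [12.5, -0.4, -5.4]
grip_width: 0.004
grasp_force: 6.0
```

step_arm(
  moves=[
    [1,-1,0,0,0,0,0],
  ],
)

```text
clock: 8.85
position: [0.5398, -0.26, 0.0529]
ee_rot: [0.814, 0.581, 0.002, 0.002]
ft_force: [15.4, -0.7, -7.5]
grip_width: -0.001
grasp_force: 6.9
```

step_arm(
  moves=[
    [1,10,-1,0,0,0,0.06],
    [1,24,-2,0,0,0,0.14],
    [1,42,-2,0,0,0,0.26],
    [1,60,0,0,0,0,0.38],
    [1,77,5,0,0,0,0.5],
    [1,95,11,0,0,0,0.62],
    [1,111,20,0,0,0,0.74],
    [1,126,31,0,0,0,0.86],
    [1,143,40,0,0,0,0.86],
    [1,143,40,100,0,0,0.86],
  ],
)

```text
clock: 9.85
position: [0.6781, -0.2165, 0.0948]
ee_rot: [0.496, 0.868, -0.001, -0.006]
ft_force: [0.3, 0.7, -0.4]
grip_width: -0.003
grasp_force: 0.0
```

step_arm(
  moves=[
    [0.65,0,0,100,0,0,0],
    [0.65,0,0,100,0,0,0],
    [0.65,-170,114,100,0,0,-0.614],
    [0.65,-170,114,100,0,0,-0.614],
    [0.65,-170,114,100,0,0,-0.614],
    [0.65,-170,114,100,0,0,-0.614],
    [0.65,-170,114,100,0,0,-0.614],
    [0.65,-170,114,100,0,0,-0.614],
    [0.65,-170,114,100,0,0,-0.614],
    [0.65,-170,114,100,0,0,-0.614],
  ],
)

```text
clock: 10.85
position: [0.5114, -0.1072, 0.2023]
ee_rot: [0.736, 0.677, -0.0, 0.0]
ft_force: [0.3, -0.2, 0.3]
grip_width: 0.348
grasp_force: 0.0
```

```bash
python3 - <<'E'
from h import *
import pickle
t=pickle.load(open('d0.pkl','rb'))['top']; print('barrel top from top cam',ray(t,390.2,223.8,.087))
c=wcam(); o=manip.get_obs(); print(o['position'],o['ee_rot'],o['ft_force'],o['grip_width'])
pickle.dump(c,open('w3.pkl','wb')); im=c['image'].copy()
for z in(.059,.077): 
    p=wproj(c,[.5112,-.1062,z]); print(p); cv2.circle(im,tuple(p.astype(int)),2,(0,0,255),-1)
x,y=np.maximum(p.astype(int)-[75,75],0); a=cv2.resize(im[y:y+150,x:x+150],None,fx=2.6,fy=2.6); print(x,y)
s=cam('scene'); pickle.dump(s,open('s2.pkl','wb')); b=cv2.resize(s['image'][205:300,305:410],None,fx=3.8,fy=3.8,interpolation=2)
z=np.zeros((400,800,3),np.uint8); z[:a.shape[0],:a.shape[1]]=a; z[:b.shape[0],395:395+b.shape[1]]=b; cv2.imwrite('pics/w3.png',z)
E
```

```text
barrel top from top cam [ 0.51283944 -0.10775416  0.087     ]
[ 0.51136811 -0.10720826  0.20220429] [ 7.36425182e-01  6.76518814e-01 -4.16824972e-04  2.65916157e-04] [0.6089389  0.47198313 0.3063766 ] 0.3526926231877706
[326.69942603 189.22128694]
[326.68720023 194.08395735]
251 119
```

View pics/w3.png

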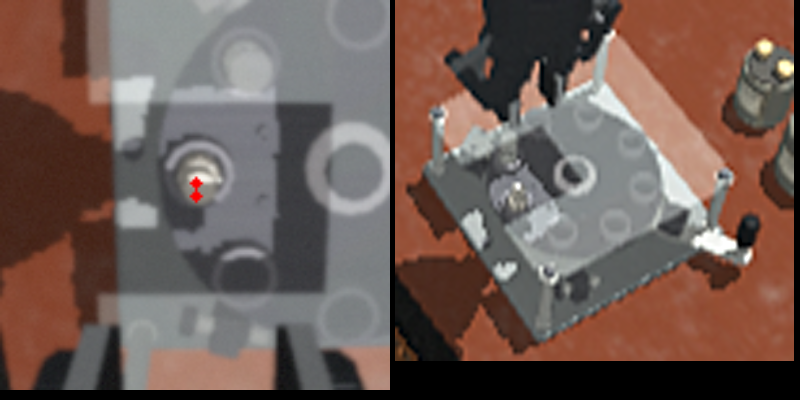

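Terminator is in the slot and the barrel sits one cup past it; the lever looks home. I'll grasp along x, where there is clearance.

step_arm(
  moves=[
    [0.65,1,2,-50,0,0,0],
    [0.65,1,2,-90,0,0,0],
    [0.65,1,2,-110,0,0,0],
    [0.65,1,2,-125,0,0,0],
    [0.65,1,2,-138,0,0,0],
    [0.65,1,2,-138,0,0,0],
  ],
)

```text
clock: 11.55
position: [0.5116, -0.1043, 0.0632]
ee_rot: [0.736, 0.677, -0.001, -0.0]
ft_force: [0.6, -0.8, -0.4]
grip_width: 0.348
grasp_force: 0.0
```

step_arm(
  moves=[
    [1,0,0,0,0,0,0],
    [1,0,0,0,0,0,0],
    [1,0,0,0,0,0,0],
    [1,0,0,0,0,0,0],
    [1,0,0,0,0,0,0],
  ],
  grip_force=30,
)

```text
clock: 12.05
position: [0.5126, -0.1041, 0.065]
ee_rot: [0.736, 0.677, 0.001, 0.0]
ft_force: [0.6, -0.5, 5.9]
grip_width: 0.128
grasp_force: 29.4
```

step_arm(
  moves=[
    [1,0,0,5,0,0,0],
    [1,0,0,15,0,0,0],
    [1,0,0,30,0,0,0],
    [1,0,0,70,0,0,0],
    [1,0,0,110,0,0,0],
    [1,0,0,110,0,0,0],
  ],
)

```text
clock: 12.65
position: [0.5148, -0.105, 0.1803]
ee_rot: [0.736, 0.677, 0.003, 0.003]
ft_force: [0.3, 0.2, 0.3]
grip_width: 0.129
grasp_force: 29.0
```

```bash
python3 - <<'E'
from h import *
import pickle
o=manip.get_obs(); print(o['position'],o['ft_force'],o['grip_width'],o['grasp_force'])
c=wcam(); pickle.dump(c,open('w4.pkl','wb')); p=wproj(c,o['position']); x,y=p.astype(int)-[75,75]; y=min(max(y,0),250); print(p,x,y)
a=cv2.resize(c['image'][y:y+150,x:x+150],None,fx=2.6,fy=2.6); s=cam('scene')
b=cv2.resize(s['image'][205:300,305:410],None,fx=3.8,fy=3.8,interpolation=2)
z=np.zeros((400,800,3),np.uint8); z[:a.shape[0],:a.shape[1]]=a; z[:b.shape[0],395:395+b.shape[1]]=b; cv2.imwrite('pics/w4.png',z)
E
```

```text
[ 0.51480278 -0.10495371  0.1803461 ] [0.25590181 0.20336067 0.25574115] 0.12885963944168308 29.033386735080313
[326.9978513  258.73133417] 251 183
```

View pics/w4.png

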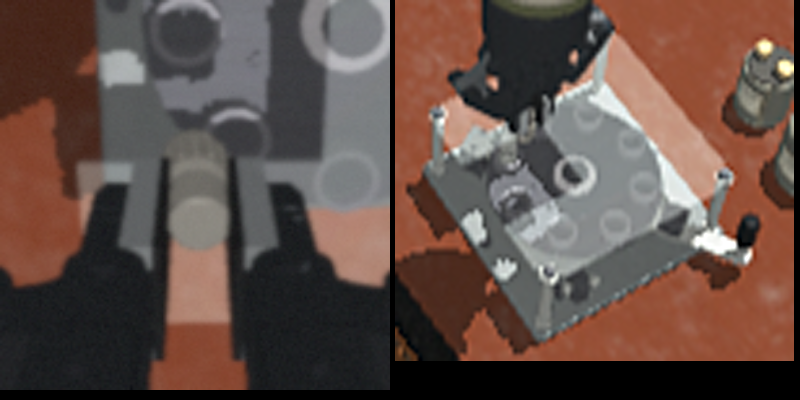

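The terminator is held and its cup is empty; the barrel is still in its nest. Now I'll carry it to the box and turn the gripper so the fingers close along the box's y axis.

step_arm(
  moves=[
    [1,5,40,10,0,0,0.15],
    [1,5,80,10,0,0,0.3],
    [1,5,120,10,0,0,0.45],
    [1,10,160,10,0,0,0.6],
    [1,10,200,10,0,0,0.75],
    [1,10,240,10,0,0,0.9],
    [1,15,280,10,0,0,1.05],
    [1,15,320,10,0,0,1.2],
    [1,18,347,10,0,0,1.35],
    [1,18,347,10,0,0,1.5],
  ],
)

```text
clock: 13.75
position: [0.5283, 0.2476, 0.1826]
ee_rot: [0.071, 0.997, -0.0, -0.001]
ft_force: [-1.1, -0.6, 0.5]
grip_width: 0.128
grasp_force: 29.1
```

step_arm(
  moves=[
    [1,0,0,0,0,0,0.15],
    [1,0,0,0,0,0,0.3],
    [1,0,0,0,0,0,0.36],
    [1,0,0,0,0,0,0.36],
    [1,0,0,0,0,0,0.36],
  ],
)

```text
clock: 14.25
position: [0.5297, 0.2426, 0.1836]
ee_rot: [-0.101, 0.995, -0.0, -0.001]
ft_force: [-0.3, 0.3, -0.4]
grip_width: 0.128
grasp_force: 29.1
```

```bash
python3 - <<'E'
from h import *
import pickle
o=manip.get_obs(); print(o['position'],o['ee_rot'],o['ft_force'],o['grip_width'],o['joint_pos'].round(2))
q=o['ee_rot'];print('yangle',2*np.degrees(np.arctan2(q[1],q[0]))-90)
c=wcam();pickle.dump(c,open('w5.pkl','wb'))
w1=pickle.load(open('w1.pkl','rb'))
# bright warm-ish blobs near the two box terminators, measured in this view against the expected projections
im=c['image']; hsv=cv2.cvtColor(im,40)
for P in([.516,.2885,.032],[.536,.191,.032],[.516,.294,.032],[.5345,.2,.032]): print(wproj(c,P).round(1))
t=cam('top')['image']
m=(im.min(2)>225).astype(np.uint8); n,_,st,ce=cv2.connectedComponentsWithStats(m)
for i in range(1,n):
    if 8<st[i,4]<900: print('blob',ce[i].round(1),st[i,4],wray(c,*ce[i],.032).round(4))
E
```

```text
[0.52968316 0.24262645 0.18362065] [-1.01284174e-01  9.94857286e-01 -2.84875720e-04 -6.45073992e-04] [-0.27897196  0.29694748 -0.44152749] 0.12752353973055713 [-0.77  0.27  0.32  1.66 -0.09  1.23  1.34]
yangle 101.62625032230264
[375.5 185. ]
[274.5 184.9]
[380.8 186.1]
[283.6 185.2]
blob [16.6 16.3] 477 [ 0.3551 -0.2601  0.032 ]
blob [408.3  80.2] 62 [0.4084 0.2968 0.032 ]
blob [380.3 186. ] 106 [0.5159 0.2935 0.032 ]
blob [280.1 186.6] 105 [0.5366 0.1968 0.032 ]
blob [ 18.7 202.1] 60 [ 0.6378 -0.2185  0.032 ]
blob [474.5 287.6] 19 [0.6125 0.4428 0.032 ]
```

step_arm(
  moves=[
    [1,0,0,-50,0,0,0],
    [1,0,0,-95,0,0,0],
    [1,0,0,-120,0,0,0],
    [1,0,0,-135,0,0,0],
    [1,0,0,-145,0,0,0],
    [1,0,0,-153,0,0,0],
    [1,0,0,-153,0,0,0],
  ],
)

```text
clock: 15.05
position: [0.5302, 0.243, 0.0313]
ee_rot: [-0.102, 0.995, 0.0, -0.0]
ft_force: [1.0, 0.4, -0.4]
grip_width: 0.133
grasp_force: 29.1
```

step_arm(
  moves=[
    [1,0,0,-2,0,0,0],
    [1,0,0,-4,0,0,0],
    [1,0,0,-4,0,0,0],
  ],
)

```text
clock: 15.35
position: [0.5302, 0.243, 0.0277]
ee_rot: [-0.102, 0.995, 0.0, 0.0]
ft_force: [-0.1, 0.9, -0.5]
grip_width: 0.132
grasp_force: 29.1
```

step_arm(
  moves=[
    [1,0,0,-2,0,0,0],
    [1,0,0,-4,0,0,0],
    [1,0,0,-4,0,0,0],
  ],
)

```text
clock: 15.65
position: [0.5299, 0.2428, 0.023]
ee_rot: [-0.102, 0.995, -0.0, -0.0]
ft_force: [-0.4, -0.2, 0.2]
grip_width: 0.131
grasp_force: 29.1
```

step_arm(
  moves=[
    [0.82,0,0,0,0,0,0],
    [0.76,0,0,2,0,0,0],
    [0.72,0,0,5,0,0,0],
    [0.7,0,0,8,0,0,0],
    [0.7,0,0,8,0,0,0],
  ],
)

```text
clock: 16.15
position: [0.5305, 0.2431, 0.032]
ee_rot: [-0.102, 0.995, 0.0, 0.0]
ft_force: [-0.4, 0.6, 0.2]
grip_width: 0.3
grasp_force: 0.0
```

Released without contact. Now I'll lift and check.

step_arm(
  moves=[
    [0.7,0,0,30,0,0,0],
    [0.7,0,0,70,0,0,0],
    [0.7,0,0,120,0,0,0],
    [0.7,0,0,170,0,0,0],
    [0.7,0,0,190,0,0,0],
    [0.7,0,0,190,0,0,0],
  ],
)

```text
clock: 16.75
position: [0.5316, 0.2436, 0.2253]
ee_rot: [-0.102, 0.995, 0.002, 0.003]
ft_force: [-0.1, 0.1, -0.2]
grip_width: 0.299
grasp_force: 0.0
```

```bash
python3 - <<'E'
from h import *
import pickle
o=manip.get_obs(); print(o['position'],o['ft_force'])
c=wcam(); im=c['image']
m=(im.min(2)>225).astype(np.uint8); n,_,st,ce=cv2.connectedComponentsWithStats(m)
for i in range(1,n):
    if 8<st[i,4]<900: print('blob',ce[i].round(1),st[i,4],wray(c,*ce[i],.032).round(4))
# lever/knob and barrel vs earlier scene (s2: lever home after 2 strokes)
s=cam('scene'); a=pickle.load(open('s2.pkl','rb')); d0=pickle.load(open('d0.pkl','rb'))['scene']
for nm,P in(('knob',[.643,-.239,.07]),('barrel',[.569+.058*np.cos(np.radians(130.2)),-.111+.058*np.sin(np.radians(130.2)),.08]),('slot',[.511,-.106,.07])):
    u,v=proj(s,P).round().astype(int); f=lambda q:q['image'][v-6:v+7,u-6:u+7].astype(int)
    print(nm,np.abs(f(s)-f(a)).mean().round(1),np.abs(f(s)-f(d0)).mean().round(1))
E
```

```text
[0.5316367  0.24359765 0.22534429] [-0.12373371  0.08579805 -0.1945399 ]
blob [22.7 22.3] 265 [ 0.3602 -0.294   0.032 ]
blob [399.7  80.4] 30 [0.4074 0.2986 0.032 ]
blob [284.4 174.4] 85 [0.5362 0.1966 0.032 ]
blob [373.3 174.2] 82 [0.5158 0.2936 0.032 ]
blob [325.3 176.4] 88 [0.5293 0.2417 0.032 ]
blob [ 35.4 191.7] 70 [ 0.6364 -0.2171  0.032 ]
blob [ 89.2 214.9] 9 [ 0.6464 -0.0825  0.032 ]
blob [461.5 269.9] 15 [0.6136 0.4438 0.032 ]
blob [331.5 300. ] 24 [0.6869 0.2826 0.032 ]
knob 5.2 2.1
barrel 9.1 14.7
slot 20.1 4.3
```

The terminator stands upright midway between the two others, which haven't moved. The lever matches its home picture.

```bash
python3 -c "
from workcell import manip
print(manip.hand_in())"
```

```text
the job is handed in; nothing more can be done
None
```

The job is handed in: after two lever strokes the terminator stands upright in the free front middle compartment, the lever is home, and the barrel adaptor is still in the dial; the first stroke pushed the knob to about 36 N at the stop (an estimated 50 N on the screw, against its 60 N limit), and the hand-in returned no verdict.

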